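# Slide the transformer yoke home past its spring catch

### The job

Close the transformer's iron circuit: press the red spring bar down with the fingertips behind the grey iron yoke and, keeping it held down, push the yoke along its guides past the two yellow catch teeth, all the way home against the transformer's core. Then take the hand away so that the teeth spring up behind the yoke and lock it. The yoke is only pushed, never lifted or tipped, and the core block, contact posts, glass tube and tin flap are left alone.

Things in the scene. Friction and masses are not known exactly. Their poses are not given: they have to be found in the camera images.
- base: Fixed dark wooden base board of the bakelite transformer, 320 mm long (x -145 to +175), 114 mm wide, lying on the cabinet top. Origin on its underside, on the centre line; z up; x points along the board towards the transformer, the way the yoke is pushed; y across. All x, y below are in this frame.
- slideway (a point): Point on the slideway floor's level, 24 mm above the base's underside, above the base's origin. Brass guide rails either side (inner faces y = +-41.5 mm, tops 36 mm above the underside, x = -140 to +60 mm). Between them an open slot in the floor, y = +-30 mm, x = -133 to +60 mm, holds the red bar.
- stop (a point): Middle of the end stop, x = +60 mm, y = 0, 40 mm above the base's underside: the plane of the two dark core leg faces (56 mm high, x = 60 to 90 mm) that the yoke must come up against. Behind them the brown bakelite case, x = 90 to 160 mm, 94 mm wide, 88 mm high, its brass terminals to 102 mm.
- yoke: Loose grey laminated iron bar, 36 mm along the slideway (its x), 80 mm across (y), 30 mm high, about 0.65 kg. Origin at the centre of its underside; axes as the base's. It lies across the slot on the slideway floor, starting with its origin at x = -43 to -17 mm, short of the teeth, which stop it while raised. Fully home its origin is at x = +42 mm.
- bar: Red spring bar in the slot, x = -130 to +20 mm, 38 mm wide (y = +-19 mm), flat on top; it runs on beneath the yoke. Origin on its top, above the base's origin; axes as the base's. It moves only straight down, pressed anywhere along it, and springs back. At rest its top is 22 mm above the base's underside, 2 mm below the slideway floor.
- pad (a point): Point on top of the red bar, on its centre line, at x = -95 mm: always bare bar, behind the yoke (bare from x = -130 mm to the yoke's rear face).
- teeth (a point): Midway between the tops of the two yellow teeth on the red bar (x = 9 to 19 mm, |y| = 19 to 28 mm). Their tops stand 8 mm above the bar's top; at rest 6 mm above the slideway floor. Fingers on the bar's centre line, up to 38 mm wide, pass between them. With the yoke home, 5 mm remain from the teeth to its rear face.
- catch (a joint): How far the red bar is pressed down, in m: 0 at rest, 0.012 at its bottom stop. The teeth are below the slideway floor from 0.006 on. Spring: about 2 N to start moving, about 6 to 7 N at 0.010. It springs back when released.
- core_block: Loose grey iron block 50 x 50 x 60 mm high, origin under its centre; not to be disturbed.
- posts: Loose pair of brass contact posts with ball tops on a black strip 50 x 110 mm, 74 mm high, origin under its centre; not to be disturbed.
- tube: Frosted glass cathode tube in a wooden cradle, 200 x 80 mm, 80 mm high, long along its x, origin under its centre; not to be disturbed.
- flap (a joint): Angle of the hinged tin flap lying over the ventilation opening in the cabinet top, right of the work: 0 shut, grows as it is lifted; leave it shut.
Mind the look-alikes: they are no part of the job. Several things have the shape of the yoke; the one meant has the colours described above.

How it is judged:
On the way, in this order (a step that is already met when the one before it is completed fails the run):
1. the fingertips hold the bar down, the yoke still short of the teeth (value of joint catch above 0.006 m and contact force between the fingers and bar above 0.5 N and x of yoke in the frame of base below -0.009 m), for 0.1 s.
2. the yoke is nearly past the teeth, the fingertips still holding the bar (x of yoke in the frame of base above 0.028 m and value of joint catch above 0.006 m and contact force between the fingers and bar above 0.3 N), for 0.05 s.
At the end, for the whole second after the job is handed in: The yoke lies flat on the slideway floor, at rest, within 4.5 mm of the core legs; the bar is up again (within 2 mm of rest) with the teeth behind the yoke (x of yoke in the frame of base above 0.0375 m and value of joint catch below 0.002 m and z of yoke in the frame of base below 0.027 m and angle between yoke's own z axis and vertical below 0.06 rad and linear speed of yoke below 0.01 m/s); the robot touches nothing.
It fails at once if the yoke is lifted more than 10 mm or tipped more than 0.2 rad (z of yoke in the frame of base above 0.034 m or angle between yoke's own z axis and vertical above 0.2 rad).
It fails at once if the core block is moved more than 20 mm or tipped (distance of core_block from where it was at the start of the episode above 0.02 m or angle between core_block's own z axis and vertical above 0.2 rad).
It fails at once if the pair of contact posts is moved more than 20 mm or tipped (distance of posts from where it was at the start of the episode above 0.02 m or angle between posts's own z axis and vertical above 0.2 rad).
It fails at once if the glass tube is moved more than 20 mm or tipped (distance of tube from where it was at the start of the episode above 0.02 m or angle between tube's own z axis and vertical above 0.2 rad).
It fails at once if the tin flap is lifted (value of joint flap above 0.15 rad).
It also fails if it takes over 38 s, if anything falls off the work surface, if the arm or the gripper's body presses on something with over 40 N, if the wrist force passes 120 N, or if a joint passes its speed limit or range.

### The arm

A 6-joint arm with a two-finger parallel gripper is mounted at the origin on the work surface. World frame = base frame: x ahead of the robot, y to its left, z up, the work surface at z = 0. Lengths are in m, angles in rad, forces in N, time in s.
With the tool pointing down it reaches from about 0.25 to 0.775 m from the base axis. Payload 8.9 kg.
Tool frame: the origin (TCP) lies midway between the tips of the shut fingers; the grasp point (between the pads) lies 19 mm behind it; z points along the fingers, y is the line along which they close (so a half turn about z gives the same grasp; the last joint's range is limited). The gripper opens to 85 mm and grips with 20 to 120 N. Pads are 22 mm wide; open, the fingers measure 114 mm over their backs; the gripper's body (76 mm by 85 mm) begins 54 mm behind the grasp point. The pads swing forward as they close: fully open they stand 13 mm farther back than shut.
Start: joints at [0.976, 0.291, -0.153, 1.127, 0, 1.431], TCP at [0.231, 0.471, 0.231] pointing down, gripper open.
Joint ranges: [-2.52, 2.52], [-0.91, 1.74], [-1.3, 1.37], [-1.96, 2.02], [-1.52, 1.47], [-3.14, 3.14]. Speed limits (rad/s): [2.22, 2.22, 2.79, 3.14, 3.14, 3.14].

### API

Orientations are given as a unit quaternion [w, x, y, z].
In Python, from plant import get_obs, camera, hand_in gives the robot as it stands.
- The arm moves only by the tool play_rows, never from a script. Its argument "motion" is one flat list of numbers, 5 for each row, row after row: the closure, from -1 (fully open) to 1 (shut), so that 0 is half open, then the shift along the world's x, y, z in m, then the turn about the world's z in degrees. In form: [hand, tx, ty, tz, twist, hand, tx, ty, tz, twist, ...]. A call has 1 to 12 rows; each row shifts and turns the commanded pose from where the row before left it; what a row does not reach is not made up. A row lasts 1/12 s, in which the tool goes at most 41.7 mm and 7.16 degrees, less where a joint would pass 70% of its speed; a pose out of reach is approached as far as the arm can. A call is refused whole if a number of a shift passes 0.0417 or a number of a turn 7.16, either way. A call with a gripper value outside its range is refused whole. The fingers move at their own pace and stop on an object; the grip force is fixed at half the most. Time passes only in rows, so rows that do not move let the fingers close. It gives the time, the measured TCP pose, the force, the opening and the grip force at its end, in the units of the state.
- get_obs(): the state, without advancing time (a new reading comes with each control period).
- camera(name): name is "scene" or "top" or "wrist"; returns a dict with "image" (420x560x3 uint8, red, green, blue), "K" (3x3 intrinsics, pixels), "T" (4x4, takes a point from camera to world coordinates). Camera axes: x right, y up, looking along -z (the intrinsics and any distortion apply to the point x, -y, -z); pixel columns grow to the right and rows downward; lengths in m; the calibration is good to about 2 mm. The wrist camera is an equidistant fisheye: a pixel r from the principal point sees the ray r / f radians off the axis. A picture is of the moment at which its call begins. There is no depth.
- hand_in(): hands the job in; it is judged then, once.
The state is a dict: "t": time; "qpos": joint angles; "joint_velocities": joint speeds; "tau": joint torques, N m; "position": TCP position; "orientation": TCP orientation; "wrist_force": force on the tool from outside, world axes, zero at the start; "ft_torque": the same for the moment, N m; "gripper_width": finger opening in m; "gripper_force": force on a finger pad.
Only numpy, scipy, OpenCV 4.12 (cv2) and the standard library are available. Lean on these libraries where they do the work, as an engineer would, in place of code of your own. Each camera call takes 0.05 s, during which the arm holds its last target. There are 200 camera calls.

## Working session

There is one attempt and no reset: what is moved stays moved. The work goes in short steps, Python scripts to look and compute and a tool call to move; the robot and the scene stay as the last step left them, time stands still between calls to the robot, and variables do not carry over. Pictures are saved under pics/ and viewed, at most 10 in all, crops included, and the job is handed in when it is done.

Besides the shell and the picture viewer there is one more tool, called as name(argument=value, ...) on one line, values as JSON. play_rows: Moves the arm, as the interface text tells. Its arguments: {"type":"object","properties":{"motion":{"type":"array"}},"required":["motion"]}

```bash
mkdir -p pics; ls; python3 - <<'E'
from plant import *
import cv2
for n in("scene","top"):
    c=camera(n); cv2.imwrite(f"pics/{n}0.png",c["image"][:,:,::-1]); print(n,c["K"].tolist(),c["T"].round(4).tolist())
o=get_obs(); print(o)
E
```

```text
pics
scene [[438.437845947875, 0.0, 281.92998632179064], [0.0, 438.437845947875, 218.55048201687097], [0.0, 0.0, 1.0]] [[0.553, -0.5849, 0.5933, 1.2637], [0.8331, 0.3991, -0.383, -0.5047], [-0.0127, 0.7061, 0.708, 0.9019], [0.0, 0.0, 0.0, 1.0]]
top [[444.1812512170551, 0.0, 280.98271445312497], [0.0, 444.1812512170551, 214.22283492512318], [0.0, 0.0, 1.0]] [[-0.0006, 0.9877, -0.1566, 0.3581], [-0.9999, -0.0023, -0.0107, -0.0649], [-0.011, 0.1566, 0.9876, 1.2416], [0.0, 0.0, 0.0, 1.0]]
{'t': 0.1, 'qpos': array([ 9.75689929e-01,  2.91197209e-01, -1.54023710e-01,  1.12670789e+00,
       -1.23610570e-06,  1.43145271e+00]), 'joint_velocities': array([ 0.00071321, -0.00140485,  0.00251713, -0.00090846,  0.00101828,
        0.00017634]), 'tau': array([ 1.01989350e-03, -5.37977493e+01,  3.31917608e+01,  9.24823224e-03,
       -2.44274388e-04, -6.29388467e-06]), 'position': array([0.2308794 , 0.47108408, 0.23081375]), 'orientation': array([-2.02718920e-04,  2.25914156e-01,  9.74147049e-01, -5.28710166e-04]), 'wrist_force': array([-0.39930584,  0.38042059, -0.40271824]), 'ft_torque': array([-0.0340738 , -0.04967752, -0.04857483]), 'gripper_force': 0.0, 'gripper_width': 0.0855041540536718}
```

View pics/top0.png

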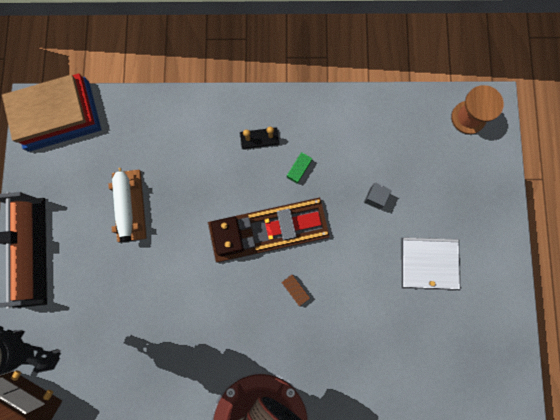

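View pics/scene0.png

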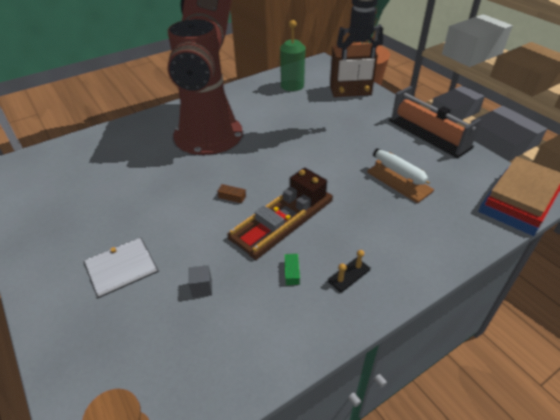

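The top view shows the assembly at about (270,230) px. The board runs from its near end at x≈325 to the transformer at x≈212, with the bare red bar at about (308,220) and the yoke at about (287,224). I'll zoom in to get accurate corners.

```bash
python3 - <<'E'
import cv2
a=cv2.imread("pics/top0.png")[185:275,200:335]
cv2.imwrite("pics/top_crop.png",cv2.resize(a,None,fx=5.5,fy=5.5,interpolation=cv2.INTER_CUBIC))
E
```

```text
(no output)
```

View pics/top_crop.png

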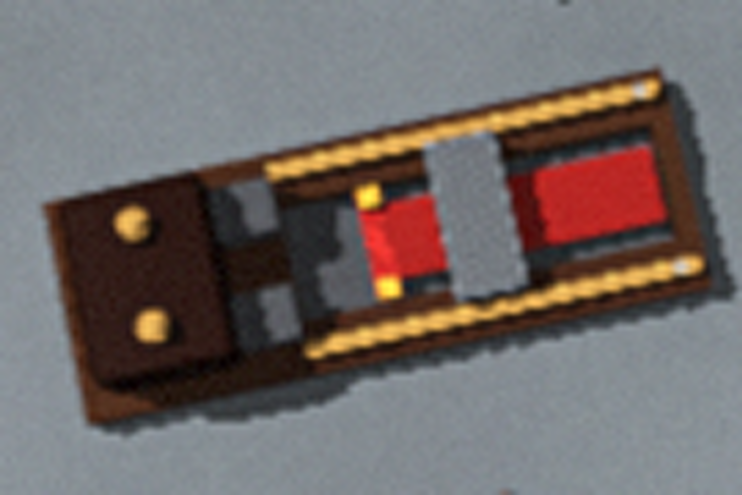

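The crop shows the board's corners at (660,68), (710,290), (45,205) and (90,425). The yellow teeth are at (368,196) and (390,288), and the yoke's top face spans (425–527, 130–298). I'll fit the base pose by reprojection.

```bash
cat > h.py <<'E'
import numpy as np
from scipy.optimize import least_squares
def project(c,P):
    p=(np.asarray(P)-c["T"][:3,3])@c["T"][:3,:3]
    K=c["K"]; return np.c_[K[0,0]*p[:,0]/-p[:,2]+K[0,2], K[1,1]*-p[:,1]/-p[:,2]+K[1,2]]
def world(b,P):
    P=np.asarray(P,float); c,s=np.cos(b[2]),np.sin(b[2])
    return np.c_[b[0]+c*P[:,0]-s*P[:,1], b[1]+s*P[:,0]+c*P[:,1], P[:,2]]
E
python3 - <<'E'
from h import *
from plant import camera
c=camera("top")
pts=np.array([[-145,57,24],[-145,-57,24],[175,-57,24],[175,57,24],[14,-23.5,28],[14,23.5,28],[-130,-19,22],[-130,19,22]])/1e3
px=np.array([[710,290],[660,68],[45,205],[90,425],[368,196],[390,288],[652,147],[667,222]])/5.5+[200,185]-.4
yp=np.array([[495,130],[527,288],[457,298],[425,145]])/5.5+[200,185]-.4
def f(v):
    y=np.array([[v[3]-.018,-.04+v[4],.054],[v[3]-.018,.04+v[4],.054],[v[3]+.018,.04+v[4],.054],[v[3]+.018,-.04+v[4],.054]])
    return np.r_[project(c,world(v,pts))-px, project(c,world(v,y))-yp].ravel()
s=least_squares(f,[.35,0,1.7,-.03,0]); v=s.x; print(v, np.degrees(v[2])); print(s.fun.reshape(-1,2).round(1))
print(world(v,[[-.095,0,.022],[v[3]-.018,0,.022],[.06,0,.04]]))
E
```

```text
[ 5.12706196e-01 -3.10422567e-02  1.78521831e+00 -3.57134094e-02
 -3.52978389e-04] 102.28547470581928
[[ 0.7 -0.5]
 [ 0.4  0.2]
 [-0.2 -0.3]
 [-0.6 -0. ]
 [ 0.2  0.4]
 [-0.2  0.2]
 [-0.3  0.2]
 [ 0.  -0.2]
 [-0.2 -0.3]
 [ 0.5 -0.3]
 [ 0.1  0.7]
 [-0.4 -0.2]]
[[ 0.53292055 -0.12386671  0.022     ]
 [ 0.52413548 -0.0835256   0.022     ]
 [ 0.49993923  0.02758372  0.04      ]]
```

The fit is good to under 1 px. The yoke is at x≈−36 mm, inside its allowed range, and the base heading is 102.3°. I'll go above the pad (base x≈−85 mm) at safe height, with the fingers shut and their closing line across the board, which needs a −51.6° turn.

play_rows(motion=[1,0.0167,-0.0325,0,-4.3,1,0.0167,-0.0325,0,-4.3,1,0.0167,-0.0325,0,-4.3,1,0.0167,-0.0325,0,-4.3,1,0.0167,-0.0325,0,-4.3,1,0.0167,-0.0325,0,-4.3,1,0.0167,-0.0325,0,-4.3,1,0.0167,-0.0325,0,-4.3,1,0.0167,-0.0325,0,-4.3,1,0.0167,-0.0325,0,-4.3,1,0.0167,-0.0325,0,-4.3,1,0.0167,-0.0325,0,-4.3])

```text
t: 1.15
position: [0.4318, 0.0796, 0.2313]
orientation: [0.0, 0.629, 0.778, 0.0]
wrist_force: [0.5, 1.2, 0.2]
gripper_width: 0.0002
gripper_force: 0.0
```

play_rows(motion=[1,0.0167,-0.0325,0,0,1,0.0167,-0.0325,0,0,1,0.0167,-0.0325,0,0,1,0.0167,-0.0325,0,0,1,0.0167,-0.0325,0,0,1,0.0167,-0.0325,0,0,1,0,0,-0.03,0,1,0,0,-0.03,0,1,0,0,-0.03,0,1,0,0,-0.02,0,1,0,0,0,0,1,0,0,0,0])

```text
t: 2.15
position: [0.531, -0.1133, 0.1208]
orientation: [-0.001, 0.627, 0.779, -0.0]
wrist_force: [0.1, -0.0, 1.1]
gripper_width: -0.0
gripper_force: 0.0
```

```bash
python3 - <<'E'
from h import *
from plant import *
import cv2
o=get_obs(); print(o["t"],o["position"],o["orientation"],o["wrist_force"],o["gripper_width"])
c=camera("wrist"); cv2.imwrite("pics/w1.png",c["image"][:,:,::-1]); print(c["K"],c["T"].round(4))
# predicted pixels (equidistant) of base points
b=[.51271,-.03104,1.78522]
P=world(b,np.array([[-130,-19,22],[-130,19,22],[14,-23.5,28],[14,23.5,28],[-145,57,24],[-145,-57,24]])/1e3)
p=(P-c["T"][:3,3])@c["T"][:3,:3]; p=p*[1,-1,-1]
r=np.hypot(p[:,0],p[:,1]); th=np.arctan2(r,p[:,2])
print((c["K"][0,0]*(th/r)[:,None]*p[:,:2]+c["K"][:2,2]).round(0))
E
```

```text
2.15 [ 0.53095849 -0.113348    0.12082504] [-1.07823358e-03  6.27403281e-01  7.78693667e-01 -3.65756596e-04] [ 0.11590055 -0.04157788  1.06231033] -1.542206912010116e-05
[[325.1922621    0.         284.49155255]
 [  0.         325.1922621  209.94126796]
 [  0.           0.           1.        ]] [[ 0.9769 -0.2027 -0.0673  0.5128]
 [ 0.2136  0.9249  0.3145 -0.0331]
 [-0.0015 -0.3216  0.9469  0.2633]
 [ 0.      0.      0.      1.    ]]
[[308. 262.]
 [262. 262.]
 [319.  82.]
 [252.  82.]
 [219. 278.]
 [351. 278.]]
```

View pics/w1.png

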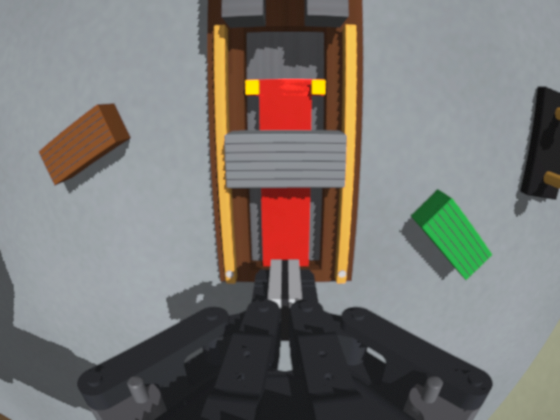

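The wrist view shows the teeth at (252,87) and (319,87), within 5 px (about 3 mm along the board) of my prediction and exact across it. The fingers are in line with the red bar and behind the yoke. I'll descend and press.

play_rows(motion=[1,0,0,-0.025,0,1,0,0,-0.025,0,1,0,0,-0.025,0,1,0,0,-0.01,0,1,0,0,-0.006,0,1,0,0,-0.004,0,1,0,0,-0.004,0,1,0,0,-0.004,0,1,0,0,-0.003,0,1,0,0,-0.002,0,1,0,0,0,0,1,0,0,0,0])

```text
t: 3.2
position: [0.5329, -0.114, 0.0141]
orientation: [0.001, 0.627, 0.779, 0.0]
wrist_force: [1.9, -0.5, 5.0]
gripper_width: 0.0004
gripper_force: 2.6
```

```bash
python3 - <<'E'
from plant import *
import numpy as np
o=get_obs(); p=o["position"]; print(o["t"],p,o["wrist_force"])
d=np.array([-.2128,.9771]); r=p[:2]-[.51271,-.03104]; print("base x,y",r@d, r@[-.9771,-.2128])
E
```

```text
3.2 [ 0.53288946 -0.11400394  0.01406933] [ 1.86450489 -0.47565029  4.99442726]
base x,y -0.08535825053769937 -0.002062626622632197
```

play_rows(motion=[1,0,0,-0.001,0,1,0,0,-0.001,0,1,0,0,0,0,1,0,0,0,0])

```text
t: 3.53
position: [0.5329, -0.114, 0.0122]
orientation: [0.001, 0.627, 0.779, 0.0]
wrist_force: [1.4, -0.7, 5.6]
gripper_width: -0.0002
gripper_force: 3.0
```

The bar is about 10 mm down at 5.6 N. Next I'll slide forward along the base axis while keeping it pressed.

play_rows(motion=[1,-0.001,0.004,0,0,1,-0.001,0.004,0,0,1,-0.001,0.004,0,0,1,-0.001,0.004,0,0,1,-0.001,0.004,0,0,1,-0.001,0.004,0,0,1,-0.001,0.004,0,0,1,-0.001,0.004,0,0,1,-0.001,0.004,0,0,1,-0.001,0.004,0,0,1,0,0,0,0])

```text
t: 4.45
position: [0.5234, -0.0748, 0.0126]
orientation: [0.002, 0.628, 0.779, -0.0]
wrist_force: [1.6, -5.3, 7.4]
gripper_width: -0.0
gripper_force: 3.1
```

```bash
cat > st.py <<'E'
from plant import *
import numpy as np, cv2, sys
o=get_obs(); p=o["position"]; print(o["t"],p,o["wrist_force"])
d=np.array([-.2128,.9771]); r=p[:2]-[.51271,-.03104]; print("base x,y",r@d, r@[-.9771,-.2128])
cv2.imwrite(sys.argv[1],camera("wrist")["image"][:,:,::-1])
E
python3 st.py pics/w2.png
```

```text
4.45 [ 0.52344548 -0.07475775  0.01258649] [ 1.61125636 -5.30427912  7.35284217]
base x,y -0.04500111984167439 -0.0011865044745041475
```

View pics/w2.png

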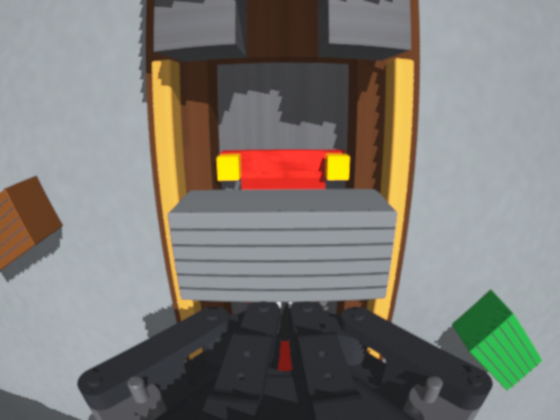

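The wrist view shows the yoke square between the rails, its front edge just short of the pressed teeth at (229,167) and (337,167). Pushing on.

play_rows(motion=[1,-0.001,0.004,0,0,1,-0.001,0.004,0,0,1,-0.001,0.004,0,0,1,-0.001,0.004,0,0,1,-0.001,0.004,0,0,1,-0.001,0.004,0,0,1,-0.001,0.004,0,0,1,-0.001,0.004,0,0,1,-0.001,0.004,0,0,1,-0.001,0.004,0,0,1,-0.001,0.004,0,0,1,0,0,0,0])

```text
t: 5.5
position: [0.5125, -0.0307, 0.0125]
orientation: [0.002, 0.628, 0.779, -0.0]
wrist_force: [1.8, -4.3, 8.2]
gripper_width: -0.0
gripper_force: 3.1
```

```bash
python3 st.py pics/w3.png
```

```text
5.5 [ 0.51250875 -0.03070347  0.01253502] [ 1.827225   -4.33162787  8.20711073]
base x,y 0.0003716525696442063 0.00012502596697932345
```

View pics/w3.png

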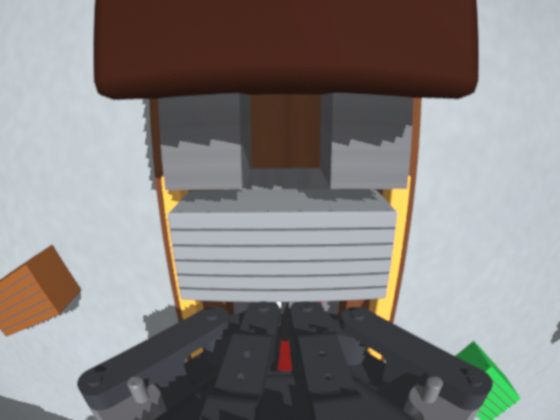

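The yoke is over the teeth, with about 12 mm still to go to the leg faces (row ≈188 px). The last stretch goes in small steps, watching the force.

play_rows(motion=[1,-0.0004,0.002,0,0,1,-0.0004,0.002,0,0,1,-0.0004,0.002,0,0,1,-0.0004,0.002,0,0,1,-0.0004,0.002,0,0,1,0,0,0,0])

```text
t: 6.05
position: [0.5108, -0.0222, 0.0126]
orientation: [0.003, 0.628, 0.778, -0.001]
wrist_force: [1.3, -12.6, 6.9]
gripper_width: -0.0
gripper_force: 3.1
```

play_rows(motion=[1,-0.0002,0.001,0,0,1,-0.0002,0.001,0,0,1,0,0,0,0])

```text
t: 6.3
position: [0.5108, -0.0222, 0.0127]
orientation: [0.004, 0.628, 0.778, -0.002]
wrist_force: [1.7, -21.6, 5.7]
gripper_width: 0.0002
gripper_force: 3.1
```

The advance has stopped while the force rises to 22 N, so the yoke looks seated. I'll check with a picture before releasing.

```bash
python3 st.py pics/w4.png; python3 - <<'E'
import cv2
a=cv2.imread("pics/w4.png")[150:330,140:420]
cv2.imwrite("pics/w4c.png",cv2.resize(a,None,fx=2.8,fy=2.8,interpolation=cv2.INTER_CUBIC))
E
```

```text
6.3 [ 0.51080818 -0.02218671  0.01270583] [  1.73874164 -21.62719437   5.65063614]
base x,y 0.009055260590772512 -2.5715950021875038e-05
```

View pics/w4c.png

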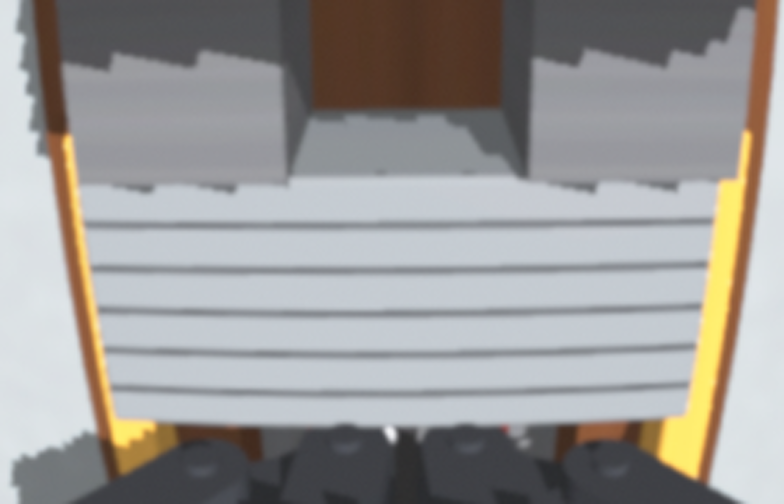

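The yoke's front edge is flush with both leg faces (crop row ≈180), so it is home. I'll back off about 8 mm with the bar still held, then lift straight up.

play_rows(motion=[1,0.0005,-0.002,0,0,1,0.0005,-0.002,0,0,1,0.0005,-0.002,0,0,1,0.0005,-0.002,0,0,1,0.0005,-0.002,0,0,1,0,0,0,0,1,0,0,0.004,0,1,0,0,0.006,0,1,0,0,0.015,0,1,0,0,0.03,0,1,0,0,0.03,0,1,0,0,0.03,0])

```text
t: 7.35
position: [0.5099, -0.0277, 0.1277]
orientation: [-0.0, 0.627, 0.779, -0.001]
wrist_force: [1.3, 0.9, -0.8]
gripper_width: -0.0005
gripper_force: 0.0
```

play_rows(motion=[1,0.005,-0.025,0.02,0,1,0.005,-0.025,0.02,0,1,0.005,-0.025,0,0,1,0,0,0,0,1,0,0,0,0,1,0,0,0,0])

```text
t: 7.85
position: [0.5249, -0.1022, 0.166]
orientation: [-0.001, 0.628, 0.779, -0.0]
wrist_force: [-0.1, -0.2, 0.4]
gripper_width: -0.0001
gripper_force: 0.0
```

```bash
python3 st.py pics/w5.png; python3 - <<'E'
import cv2
a=cv2.imread("pics/w5.png")[0:260,140:420]
cv2.imwrite("pics/w5c.png",cv2.resize(a,None,fx=2.2,fy=2.2,interpolation=cv2.INTER_CUBIC))
E
```

```text
7.85 [ 0.52493272 -0.10220464  0.16598565] [-0.14197911 -0.15439829  0.38062207]
base x,y -0.07213596615128988 0.003201019397279705
```

View pics/w5c.png

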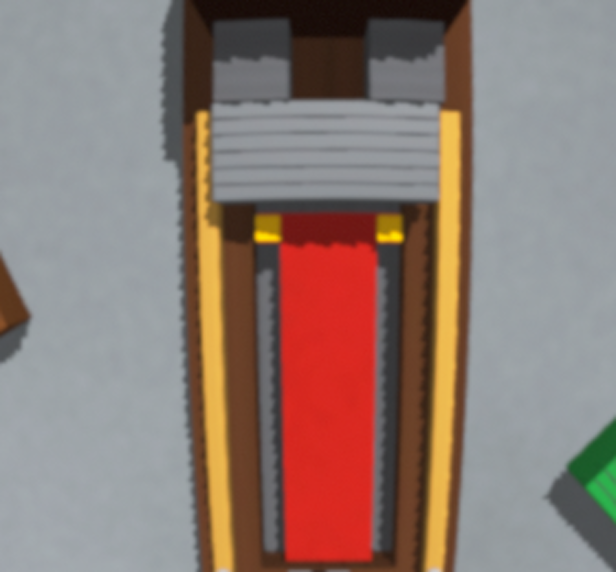

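The yoke sits against the core legs (crop row ≈100), with both yellow teeth up behind it at (267,228) and (390,228) and a small gap in between. The hand is clear, so I'm handing in.

```bash
python3 -c "
from plant import *
print(hand_in())"
```

```text
the job is handed in; nothing more can be done
None
```

The yoke is home against the core legs with both teeth up behind it and the hand clear; I've handed the job in (7.9 s on the robot's clock), but `hand_in()` gave no verdict.

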